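# Open the label printer's cover and hold it for a roll change

### The job

The label printer's cover has to be up so that a colleague can change the roll. Take the tab at the front of the cover and tug it upward to learn whether the inside catch is holding it; if it is caught and will not come up, push the release slide beside the cover fully back to free it and take the tab again. Swing the cover up about 45 degrees or more and finish while still holding it up, because it falls shut by itself; leave the other things on the bench where they are.

Things in the scene. Friction and masses are not known exactly. Their poses are not given: they have to be found in the camera images.
- printer: Charcoal desktop label printer, 215 deep, 200 wide, 138 mm high, fixed to the bench. Origin: centre of its footprint at bench height; x points to its rear (the robot is at its front), y to its left, z up. Cover at y = -22 to 100 mm; right of it, y = -100 to -23, a flat shoulder 85 mm high bears the release slide. Front face at x = -107 mm. A hidden catch may or may not hold the cover.
- hinge (a point): Middle of the cover's hinge line, which runs along the printer's y at the rear: printer x = 98, y = 39, z = 88 mm. It does not move; axes along the printer's. The shut cover's highest part (138 mm) spans printer x = -62 to 94 mm; from there it slopes down to its front edge, 100 mm high.
- tab (a point): Middle of the cover's lift tab, a block 40 mm wide (y) and 14 mm thick (z) that sticks out 30 mm from the middle of the cover's front edge, with nothing under it. This point is 20 mm in front of the front face and 223 mm from the hinge; shut, it lies at printer x = -127, y = 39, z = 93 mm. Axes: the cover's, along the printer's when shut, turning with it.
- key_top (a point): Middle of the top of the release slide, a black ridged block 18 mm long (x), 22 mm wide (y), 13 mm high on the shoulder, its middle 50 mm right of the cover's side. At the start it stands about 60 mm in front of the printer's origin and 72 mm right of it, its top 98 mm above the bench. Push it towards the rear (printer +x). A flat button panel lies behind it.
- key (a joint): Release slide: 0 forward, 0.016 m pushed fully back to its stop. It needs about 3 to 5 N and stays where it is left. Within 12 mm it has freed the catch, which then stays free. At the start it stands forward (0 to 0.002) whether the cover is caught or not.
- cover (a joint): Hinge angle of the cover: 0 shut, 1.15 rad at its stop, growing as the tab rises. The cover weighs about 0.25 to 0.5 kg (1 to 3 N at the tab) and falls shut from any angle. When caught it has 3 to 4 mm of play at the tab and then stops dead.
- roll: Spare label roll standing on its flat end at the printer's left, 90 mm across, 60 mm high, with a brown core; loose. Origin: centre of its underside.
- slidebox: Grey plastic microscope slide box, 140 x 92 x 34 mm, at the printer's front right; loose. Origin: centre of its underside.
- cassette: Small flat orange tissue cassette, 40 x 28 x 6 mm, on the bench at the printer's front left; loose. Origin: centre of its underside.
- jar: White plastic jar with a screw cap, 60 mm across, 75 mm high, to the right of the printer; loose. Origin: centre of its underside.

How it is judged:
By the outcome, as a careful person would: the job done as asked, in the order asked, and still so for the second after the job is handed in, while the arm keeps its last pose, push and grip.
It also fails if it takes over 45 s, if anything falls off the work surface, if the arm or the gripper's body presses on something with over 40 N, if the wrist force passes 120 N, or if a joint passes its speed limit or range.

### The arm

A 6-joint arm with a two-finger parallel gripper is mounted at the origin on the work surface. World frame = base frame: x ahead of the robot, y to its left, z up, the work surface at z = 0. Lengths are in mm, angles in degrees, forces in N, time in s.
With the tool pointing down it reaches from about 350 to 850 mm from the base axis. Payload 8.1 kg.
Tool frame: the origin (TCP) lies at the very end of the fingers, on their centre line; the grasp point (between the pads) lies r.tcp_to_grasp behind it (r.tcp_to_grasp is the distance from the TCP to the grasp point, in mm); z points along the fingers, y is the line along which they close (so a half turn about z gives the same grasp; the last joint's range is limited). The gripper opens to 85 mm and grips with 20 to 120 N. Pads are 22 mm wide; open, the fingers measure 114 mm over their backs; the gripper's body (76 mm by 85 mm) begins 54 mm behind the grasp point. The pads swing forward as they close: fully open they stand 13 mm farther back than shut.
Start: joints at [-73.075, 7.471, 85.268, -0, 87.261, -4.893], TCP at [223.018, -557.017, 231.292] pointing down, gripper open.
Joint ranges: [-169.43, 169.43], [-51.17, 129.36], [1.28, 143.12], [-76.62, 256.62], [0, 156.53], [-152.29, 152.29]. Speed limits (degrees/s): [136.94, 136.94, 159.86, 180, 180, 180].

### API

Orientations are given as [roll, pitch, yaw] about the fixed x, y, z axes, in that order (R = Rz(yaw) Ry(pitch) Rx(roll)).
In Python, from bench import sense, viewer, order, r gives the robot as it stands.
- The arm moves only by the tool carry_out, never from a script. Its argument "increments" is one flat list of numbers, 7 for each row, row after row: the shift along the tool's x, y, z as a fraction of full scale, then the turn, a rotation vector about the tool's x, y, z as a fraction of full scale, then the opening, from -1 (shut) to 1 (fully open). A call has exactly 10 rows; each row is the pose to reach, as a shift and turn from the pose commanded when the call began, along the tool's axes at that moment, turning the shorter way round; what a row does not reach only later rows make up. Full scale, the value 1, is 400 mm for a shift and 2 pi rad for a turn. A row lasts 1/8 s, in which the tool goes at most 62.5 mm and 10.7 degrees, less where a joint would pass 70% of its speed; a pose out of reach is approached as far as the arm can. A call with a number of a shift or a turn outside -1 to 1 is refused whole. A call with a gripper value outside its range is refused whole. The fingers move at their own pace and stop on an object; "force" is the grip in N (left out, the last holds). Time passes only in rows, so rows that repeat a pose let the fingers close, or fill a call up. It gives the time, the measured TCP pose, the force, the opening and the grip force at its end, in the units of the state.
- sense(): the state, without advancing time (a new reading comes with each control period).
- viewer.snapshot(name): name is "scene" or "top" or "wrist"; returns the picture (384x512x3 uint8, red, green, blue); there is no depth.
- viewer.get_calibration(name): a dict with "fx", "fy", "cx", "cy" (pixels), "R" (3x3) and "t" (3): a world point X has camera coordinates R X + t. Camera axes: x right, y down, z forward; pixel columns grow to the right and rows downward; lengths in mm; the calibration is good to about 2 mm. A picture is of the moment at which its call begins: read the wrist's pose just before it. get_calibration takes no time and is no camera call; for the wrist camera it gives the pose at the moment of the call.
- order.hand_in(): hands the job in; it is judged then, once.
The state is a dict: "time": time; "joint_pos": joint angles; "qd": joint speeds; "joint_efforts": joint torques, N m; "tool_pos": TCP position; "tcp_rot": TCP orientation; "ft_force": force on the tool from outside, world axes, zero at the start; "wrist_torque": the same for the moment, N m; "finger_gap": finger opening in mm; "grip_force": force on a finger pad.
Only numpy, scipy, OpenCV 4.12 (cv2) and the standard library are available. Lean on these libraries where they do the work, as an engineer would, in place of code of your own. Each camera call takes 0.05 s, during which the arm holds its last target. There are 200 camera calls.

## Working session

There is one attempt and no reset: what is moved stays moved. The work goes in short steps, Python scripts to look and compute and a tool call to move; the robot and the scene stay as the last step left them, time stands still between calls to the robot, and variables do not carry over. Pictures are saved under pics/ and viewed, at most 10 in all, crops included, and the job is handed in when it is done.

Besides the shell and the picture viewer there is one more tool, called after "Emit:" as a command line: name --argument value ..., lists and objects as JSON in quotes. carry_out: Moves the arm, as the interface text tells. Its arguments: {"type":"object","properties":{"increments":{"type":"array"},"force":{"type":"number"}},"required":["increments"]}

```bash
mkdir -p pics; python3 - <<'E'
from bench import sense, viewer, order, r
import cv2
for n in("scene","top"):
    cv2.imwrite(f"pics/{n}0.png",viewer.snapshot(n)[:,:,::-1])
    c=viewer.get_calibration(n);print(n,{k:(v.tolist() if hasattr(v,'tolist') else v) for k,v in c.items()})
s=sense();print(s['time'],s['tool_pos'],s['tcp_rot'],r.tcp_to_grasp)
E
```

```text
scene {'fx': 433.88828188850545, 'fy': 433.88828188850545, 'cx': 258.7418934319258, 'cy': 185.76896006332578, 'R': [[-0.5936747834029847, 0.8043754501349742, -0.0230301274763375], [0.4231569639158121, 0.2877151761711047, -0.8591613127290953], [-0.6844621504809242, -0.5198077650641508, -0.5111863182226627]], 't': [325.8104340105798, -169.18750933505137, 1550.600111174105]}
top {'fx': 448.59723584737367, 'fy': 448.59723584737367, 'cx': 261.41557917240937, 'cy': 189.30184151034842, 'R': [[0.02909946709888624, -0.9993571196950973, -0.02094202304649862], [-0.9979587063038107, -0.027854481585371817, -0.05746780288157089], [0.05684752876762319, 0.0225715566660659, -0.9981276888768714]], 't': [12.980721197169292, 567.2328514681415, 1046.0334522929168]}
0.1 [ 222.87256569 -556.54174319  230.35287815] [-1.79906484e+02 -8.99283821e-03  2.18156173e+01] 18.700000000000003
```

View pics/scene0.png

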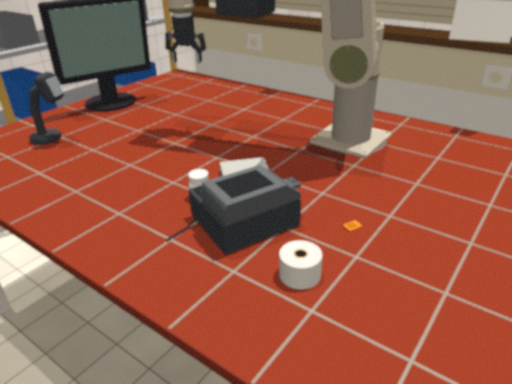

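View pics/top0.png

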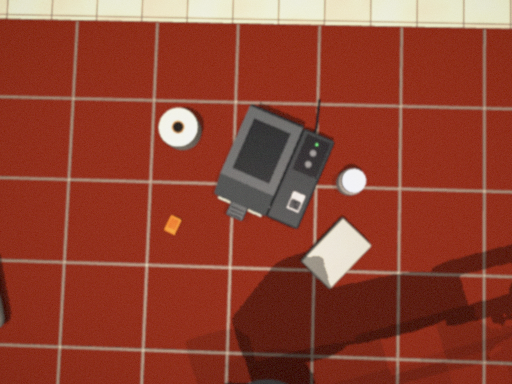

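The top view shows the printer near (270,165), its tab near (236,211), the slide near (296,202), the jar at (352,181) and the box at (337,252). I'll zoom in on the printer.

```bash
python3 - <<'E'
import cv2
a=cv2.imread("pics/top0.png")[95:245,200:350]
cv2.imwrite("pics/topz.png",cv2.resize(a,(600,600),interpolation=cv2.INTER_CUBIC))
E
```

```text
(no output)
```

View pics/topz.png

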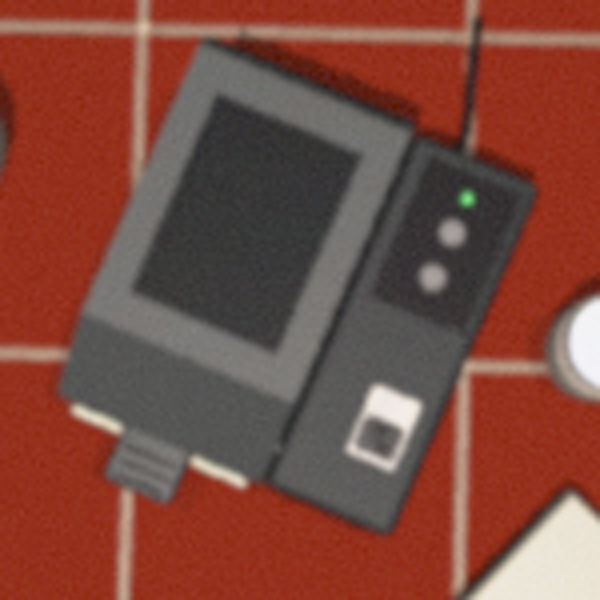

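The zoom shows the cover's corners at (205,40), (413,128), (85,318) and (290,402), the shoulder corners at (390,532) and (536,188), the tab's front at (105,478)–(168,502), and the slide at (380,437). I'll fit the printer pose from these.

```bash
cat > h.py <<'E'
import numpy as np
from scipy.spatial.transform import Rotation as Ro
from scipy.optimize import least_squares
from bench import sense, viewer, order, r
def proj(n,X,c=None):
    c=c or viewer.get_calibration(n); p=np.array(X)@np.array(c['R']).T+np.array(c['t'])
    return np.c_[c['fx']*p[:,0]/p[:,2]+c['cx'],c['fy']*p[:,1]/p[:,2]+c['cy']]
def pw(q,P):
    P=np.atleast_2d(P); return Ro.from_euler('z',q[2]).apply(P)+[q[0],q[1],0]
E
python3 - <<'E'
from h import *
P=np.array([(94,100,138),(94,-22,138),(-62,100,138),(-62,-22,138),(-107,-100,85),(107,-100,85),(-137,59,100),(-137,19,100),(-60,-72,98)],float)
Z=np.array([(205,40),(413,128),(85,318),(290,402),(390,532),(536,188),(105,478),(168,502),(380,437)],float)
U=(Z+.5)/4-.5+[200,95]
c=viewer.get_calibration('top')
f=least_squares(lambda q:(proj('top',pw(q,P),c)-U).ravel(),[600,0,-.4],x_scale=[100,100,1],loss='soft_l1')
q=f.x;print(q,np.degrees(q[2]));print(np.round(proj('top',pw(q,P),c)-U,1).tolist())
for n,p in dict(tab=(-127,39,93),key=(-60,-72,98),hinge=(98,39,88)).items(): print(n,pw(q,p).round(1))
# others: bench-plane positions
R=np.array(c['R']);t=np.array(c['t']);C=-R.T@t
for n,(u,v,z) in dict(jar=(352,181,75),box=(337,252,34),cass=(173,225,6)).items():
    d=R.T@[(u-c['cx'])/c['fx'],(v-c['cy'])/c['fy'],1];X=C+d*(z-C[2])/d[2]
    print(n,X.round(),(Ro.from_euler('z',-q[2]).apply(X-[q[0],q[1],0])).round())
s=sense();print(s['tool_pos'],s['tcp_rot'],s['finger_gap'],s['ft_force'])
E
```

```text
[ 6.13658366e+02 -1.19716754e+00 -3.79935560e-01] -21.76870407975323
[[-1.3, 0.4], [-0.4, 0.8], [-0.9, -1.8], [1.1, 0.1], [0.4, 1.5], [1.9, -1.2], [-0.6, -1.3], [0.5, 0.0], [-0.1, 0.4]]
tab [[510.2  82.1  93. ]]
key [[531.2 -45.8  98. ]]
hinge [[719.1  -1.3  88. ]]
jar [ 587. -174.   75.] [  40. -170.   75.]
box [ 426. -149.   34.] [-119. -207.   34.]
cass [476. 238.   6.] [-217.  171.    6.]
[ 222.87256569 -556.54174319  230.35287815] [-1.79906484e+02 -8.99283821e-03  2.18156173e+01] 85.40735912432173 [-0.29825461  0.42438523  0.12607663]
```

```bash
cat >> h.py <<'E'
import json,os,sys
Q=[613.66,-1.2,-0.37994]
S=np.r_[np.ones(3)*400,np.ones(3)*2*np.pi]
def load():
    d=json.load(open('cmd.json')); return np.array(d['p']),Ro.from_quat(d['q'])
def save(p,Rr): json.dump(dict(p=list(map(float,p)),q=list(map(float,Rr.as_quat()))),open('cmd.json','w'))
def apply(v):   # last row sent -> new commanded pose
    p,R0=load(); v=np.array(v,float)*S; save(p+R0.apply(v[:3]),R0*Ro.from_rotvec(v[3:]))
def inc(p1,R1):
    p,R0=load(); return np.r_[R0.inv().apply(np.array(p1)-p),(R0.inv()*Ro.from_matrix(R1.as_matrix())).as_rotvec()]/S
def tool(gp,tilt,th=0,ins=0):
    """TCP pose: grasp point gp in printer frame with cover shut, tool tilted forward by tilt (deg), all swung by th (deg) about the hinge"""
    Rp=Ro.from_euler('z',Q[2]); a=np.radians(tilt)
    z=np.array([np.sin(a),0,-np.cos(a)]);y=np.array([0,1.,0]);M=Ro.from_matrix(np.c_[np.cross(y,z),y,z])
    H=np.array([98,39,88.]);sw=Ro.from_euler('y',th,degrees=True)
    p=H+sw.apply(np.array(gp)+z*(r.tcp_to_grasp+ins)-H)
    return pw(Q,p)[0],Rp*sw*M
E
python3 - <<'E'
from h import *
print([x for x in dir(r) if x[0]!='_'])
save([223.018,-557.017,231.292],Ro.from_euler('xyz',[180,0,21.8156],degrees=True))
p,R1=tool((-132,39,93),30,ins=-100);print(p,R1.as_euler('xyz',degrees=True))
v=inc(p,R1);print(v.round(3),(v/2).round(3),np.linalg.norm(v[3:])*360)
E
```

```text
['PlanningError', 'tcp_to_grasp']
[467.7859338   99.04858757 163.40786533] [-180.           30.          158.23104153]
[ 1.178 -1.295  0.17  -0.099 -0.039 -0.368] [ 0.589 -0.648  0.085 -0.049 -0.02  -0.184] 137.97238400996548
```

Emit:
carry_out --increments '[0.59,-0.65,0.08,-0.05,-0.02,-0.184,1,0.59,-0.65,0.08,-0.05,-0.02,-0.184,1,0.59,-0.65,0.08,-0.05,-0.02,-0.184,1,0.59,-0.65,0.08,-0.05,-0.02,-0.184,1,0.59,-0.65,0.08,-0.05,-0.02,-0.184,1,0.59,-0.65,0.08,-0.05,-0.02,-0.184,1,0.59,-0.65,0.08,-0.05,-0.02,-0.184,1,0.59,-0.65,0.08,-0.05,-0.02,-0.184,1,0.59,-0.65,0.08,-0.05,-0.02,-0.184,1,0.59,-0.65,0.08,-0.05,-0.02,-0.184,1]' --force 30

```text
time: 1.35
tool_pos: [345.2, -228.5, 199.3]
tcp_rot: [169.3, 14.9, 87.1]
ft_force: [0.1, 0.1, 0.1]
finger_gap: 85.2
grip_force: 0.0
```

```bash
python3 - <<'E'
from h import *
apply([0.59,-0.65,0.08,-0.05,-0.02,-0.184]);p,R0=load();s=sense()
print(p,R0.as_euler('xyz',degrees=True),s['tool_pos'],s['tcp_rot'],s['joint_pos'])
print(inc(*tool((-132,39,93),30,ins=-100)).round(4))
E
```

```text
[ 345.49542271 -227.93451653  199.292     ] [169.30845821  14.95611407  87.24515222] [ 345.24393109 -228.51781697  199.26495938] [169.33166866  14.92545445  87.11336275] [-34.63885546 -41.98958438 130.45680448  -7.01786662  74.62644022
 -32.29772738]
[ 0.8262  0.2852 -0.0763 -0.0493 -0.019  -0.1841]
```

Emit:
carry_out --increments '[0.826,0.285,-0.076,-0.049,-0.019,-0.184,1,0.826,0.285,-0.076,-0.049,-0.019,-0.184,1,0.826,0.285,-0.076,-0.049,-0.019,-0.184,1,0.826,0.285,-0.076,-0.049,-0.019,-0.184,1,0.826,0.285,-0.076,-0.049,-0.019,-0.184,1,0.826,0.285,-0.076,-0.049,-0.019,-0.184,1,0.826,0.285,-0.076,-0.049,-0.019,-0.184,1,0.826,0.285,-0.076,-0.049,-0.019,-0.184,1,0.826,0.285,-0.076,-0.049,-0.019,-0.184,1,0.826,0.285,-0.076,-0.049,-0.019,-0.184,1]'

```text
time: 2.6
tool_pos: [467.9, 98.4, 163.6]
tcp_rot: [-180.0, 30.0, 158.0]
ft_force: [-0.4, -0.0, 0.7]
finger_gap: 85.7
grip_force: 0.0
```

```bash
python3 - <<'E'
from h import *
import cv2
apply([0.826,0.285,-0.076,-0.049,-0.019,-0.184]);p,R0=load();s=sense()
print(p,R0.as_euler('xyz',degrees=True),s['tool_pos'],s['tcp_rot'],s['joint_pos'])
print(inc(*tool((-132,39,93),30,ins=3)).round(4))
P=np.array([(-137,59,100),(-137,19,100),(-127,39,93),(-107,100,100),(-107,-22,100),(-62,-22,138),(-107,-100,85),(-60,-72,98)])
c=viewer.get_calibration('wrist');print(proj('wrist',pw(Q,P),c).round(0).tolist())
cv2.imwrite("pics/w1.png",viewer.snapshot('wrist')[:,:,::-1])
E
```

```text
[467.72842467  98.94334687 163.31595726] [-179.91913673   29.94278165  158.19038419] [467.94950322  98.40187479 163.57203759] [-179.96403541   29.95372381  158.03371736] [ 20.53993616 -32.36190301 131.66251704 -23.00639151  59.81086015
 -39.48599334]
[-4.000e-04  8.000e-04  2.573e-01 -3.000e-04 -2.000e-04 -1.000e-04]
[[288.0, 205.0], [230.0, 205.0], [259.0, 206.0], [340.0, 230.0], [178.0, 230.0], [181.0, 304.0], [81.0, 215.0], [130.0, 260.0]]
```

View pics/w1.png

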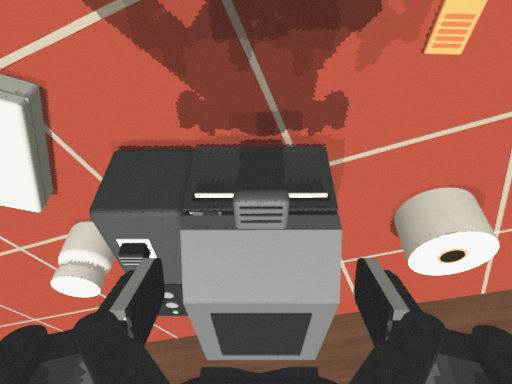

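The wrist view shows the tab at columns 234–289 and rows 193–228, within about 2 mm of the prediction. The fingers straddle it. Next I advance along the tool, then close.

Emit:
carry_out --increments '[0,0.004,0.06,0,0,0,1,0,0.004,0.11,0,0,0,1,0,0.004,0.15,0,0,0,1,0,0.004,0.18,0,0,0,1,0,0.004,0.21,0,0,0,1,0,0.004,0.23,0,0,0,1,0,0.004,0.245,0,0,0,1,0,0.004,0.257,0,0,0,1,0,0.004,0.257,0,0,0,1,0,0.004,0.257,0,0,0,1]'

```text
time: 3.9
tool_pos: [516.0, 81.3, 74.5]
tcp_rot: [-179.9, 30.0, 158.2]
ft_force: [0.4, 0.2, -0.2]
finger_gap: 85.5
grip_force: 0.0
```

Emit:
carry_out --increments '[0,0,0,0,0,0,-1,0,0,0,0,0,0,-1,0,0,0,0,0,0,-1,0,0,0,0,0,0,-1,0,0,0,0,0,0,-1,0,0,0,0,0,0,-1,0,0,0,0,0,0,-1,0,0,0,0,0,0,-1,0,0,0,0,0,0,-1,0,0,0,0,0,0,-1]' --force 30

```text
time: 5.15
tool_pos: [515.6, 80.6, 74.5]
tcp_rot: [-179.8, 29.9, 158.2]
ft_force: [-9.5, -4.0, 8.7]
finger_gap: 39.8
grip_force: 30.7
```

```bash
python3 - <<'E'
from h import *
import cv2
apply([0,.004,.257,0,0,0]);p,R0=load();s=sense()
print(p,s['tool_pos'],s['tcp_rot'],s['joint_pos'],s['ft_force'],s['finger_gap'])
g=(-132,40.6,93)
for th in (1,2,2.6,20,40,55):print(th,inc(*tool(g,30,th,3)).round(4))
a=viewer.snapshot('wrist')[:,:,::-1];b=viewer.snapshot('scene')[140:260,160:330,::-1]
cv2.imwrite("pics/w2.png",a)
E
```

```text
[515.90835858  81.23044785  74.23539161] [515.56261394  80.60739185  74.51733993] [-179.82477071   29.93035016  158.1967926 ] [ 15.48348665 -16.78532601 130.71953318 -25.7458733   44.54337017
 -37.58080755] [-9.5120051  -4.00189345  8.68560074] 39.77129932509681
1 [-0.0047  0.0007 -0.0082 -0.0003  0.0026 -0.0001]
2 [-0.0092  0.0007 -0.0167 -0.0003  0.0054 -0.0001]
2.6 [-0.012   0.0007 -0.0218 -0.0003  0.0071 -0.0001]
20 [-1.134e-01  6.000e-04 -1.533e-01 -3.000e-04  5.540e-02 -1.000e-04]
40 [-2.721e-01  5.000e-04 -2.589e-01 -2.000e-04  1.110e-01 -2.000e-04]
55 [-4.097e-01  5.000e-04 -2.988e-01 -2.000e-04  1.526e-01 -2.000e-04]
```

View pics/w2.png

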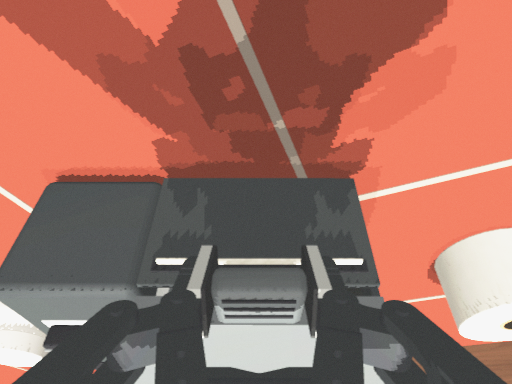

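The fingers hold the tab, with the pads on both sides at columns 205–325. Now I tug up about 11 mm along the arc.

Emit:
carry_out --increments '[-0.003,0,-0.005,0,0.0016,0,-1,-0.0047,0,-0.0085,0,0.0026,0,-1,-0.007,0,-0.0125,0,0.004,0,-1,-0.0092,0,-0.0167,0,0.0054,0,-1,-0.012,0,-0.0218,0,0.007,0,-1,-0.013,0,-0.024,0,0.0078,0,-1,-0.013,0,-0.024,0,0.0078,0,-1,-0.013,0,-0.024,0,0.0078,0,-1,-0.013,0,-0.024,0,0.0078,0,-1,-0.013,0,-0.024,0,0.0078,0,-1]'

```text
time: 6.5
tool_pos: [513.4, 81.2, 80.4]
tcp_rot: [-179.8, 26.8, 158.3]
ft_force: [29.0, 0.1, -40.0]
finger_gap: 39.2
grip_force: 37.6
```

```bash
python3 - <<'E'
from h import *
apply([-0.013,0,-0.024,0,.0078,0]);p,R0=load();s=sense()
print(p,s['tool_pos'],s['tcp_rot'],s['ft_force'],s['wrist_torque'],s['finger_gap'])
E
```

```text
[515.64808236  81.34919489  85.14951803] [513.36748677  81.19512253  80.42634387] [-179.8245514    26.83744392  158.26212485] [ 29.03073532   0.11213206 -40.02073822] [ 1.03646557 -1.11279303  0.6720469 ] 39.23259188884059
```

At 40 N down and after only 3–4 mm of travel, the cover is caught. I relax, let go, and back off.

Emit:
carry_out --increments '[0.004,0,0.007,0,-0.0024,0,-1,0.008,0,0.0145,0,-0.0047,0,-1,0.008,0,0.0145,0,-0.0047,0,-1,0.008,0,0.0145,0,-0.0047,0,1,0.008,0,0.0145,0,-0.0047,0,1,0.008,0,0.0145,0,-0.0047,0,1,0.008,0,0.0145,0,-0.0047,0,1,0.008,0,0.0145,0,-0.0047,0,1,0.008,0,0.0145,0,-0.0047,0,1,0.008,0,0.0145,0,-0.0047,0,1]'

```text
time: 7.75
tool_pos: [515.4, 81.4, 78.5]
tcp_rot: [-179.9, 28.8, 158.2]
ft_force: [0.7, 0.9, 0.2]
finger_gap: 85.3
grip_force: 0.0
```

```bash
python3 - <<'E'
from h import *
apply([.008,0,.0145,0,-.0047,0]);p,R0=load();s=sense()
print(p,s['tool_pos'],s['tcp_rot'],s['ft_force'],s['finger_gap'])
print('back',inc(*tool((-132,40.6,93),30,0,-97)).round(3))
E
```

```text
[515.45711757  81.41704464  78.52842077] [515.38945522  81.4089912   78.46983948] [-179.91448843   28.82137179  158.19443158] [0.73616059 0.8626365  0.22327184] 85.31903866508334
back [ 0.009  0.    -0.24  -0.    -0.003 -0.   ]
```

Emit:
carry_out --increments '[0.009,0,-0.06,0,-0.003,0,1,0.009,0,-0.15,0,-0.003,0,1,0.009,0,-0.24,0,-0.003,0,1,0.009,0,-0.24,0,-0.003,0,-1,0.009,0,-0.24,0,-0.003,0,-1,0.009,0,-0.24,0,-0.003,0,-1,0.009,0,-0.24,0,-0.003,0,-1,0.009,0,-0.24,0,-0.003,0,-1,0.009,0,-0.24,0,-0.003,0,-1,0.009,0,-0.24,0,-0.003,0,-1]' --force 30

```text
time: 9.0
tool_pos: [469.6, 99.9, 160.9]
tcp_rot: [-179.9, 29.9, 158.2]
ft_force: [-0.6, -0.0, 0.3]
finger_gap: -0.1
grip_force: 0.0
```

```bash
python3 - <<'E'
from h import *
apply([.009,0,-.24,0,-.003,0]);p,R0=load();s=sense()
print(p,s['tool_pos'],s['tcp_rot'],s['ft_force'],s['finger_gap'])
print(inc(*tool((-100,-71,170+r.tcp_to_grasp),0)).round(3))
E
```

```text
[469.60481736  99.91159519 160.89636457] [469.61313834  99.90035437 160.88948199] [-179.91934383   29.90577365  158.18906058] [-0.63449832 -0.03362587  0.34631442] -0.08019349592842466
[-0.166 -0.278  0.07  -0.     0.083 -0.   ]
```

Emit:
carry_out --increments '[-0.166,-0.278,0.07,0,0.083,0,-1,-0.166,-0.278,0.07,0,0.083,0,-1,-0.166,-0.278,0.07,0,0.083,0,-1,-0.166,-0.278,0.07,0,0.083,0,-1,-0.166,-0.278,0.07,0,0.083,0,-1,-0.166,-0.278,0.07,0,0.083,0,-1,-0.166,-0.278,0.07,0,0.083,0,-1,-0.166,-0.278,0.07,0,0.083,0,-1,-0.166,-0.278,0.07,0,0.083,0,-1,-0.166,-0.278,0.07,0,0.083,0,-1]'

```text
time: 10.25
tool_pos: [494.6, -29.8, 170.0]
tcp_rot: [-179.9, 0.1, 158.2]
ft_force: [-0.9, 0.6, -1.4]
finger_gap: 0.1
grip_force: 0.0
```

```bash
python3 - <<'E'
from h import *
import cv2
apply([-.166,-.278,.07,0,.083,0]);p,R0=load();s=sense()
print(p,s['tool_pos'],s['tcp_rot'],s['joint_pos'])
print(inc(*tool((-100,-71,89.5+r.tcp_to_grasp),0)).round(4),inc(*tool((-64,-71,89.5+r.tcp_to_grasp),0)).round(4))
P=np.array([(-69,-61,98),(-69,-83,98),(-51,-72,98),(-107,-100,85),(-107,-23,85),(-100,-71,89)])
print(proj('wrist',pw(Q,P)).round(0).tolist())
cv2.imwrite("pics/w3.png",viewer.snapshot('wrist')[:,:,::-1])
E
```

```text
[494.60349115 -29.90746432 169.86732309] [494.58934766 -29.75772338 170.04626127] [-1.79933339e+02  5.38258516e-02  1.58166194e+02] [-9.31748767e+00 -6.79334226e+00  1.06044291e+02 -7.77616081e-02
  8.07109598e+01 -7.74711243e+01]
[ 3.000e-04 -2.000e-04  2.009e-01 -2.000e-04  1.000e-04 -2.000e-04] [-8.97e-02 -1.00e-04  2.01e-01 -2.00e-04  1.00e-04 -2.00e-04]
[[272.0, 247.0], [241.0, 247.0], [256.0, 269.0], [217.0, 190.0], [325.0, 190.0], [258.0, 202.0]]
```

View pics/w3.png

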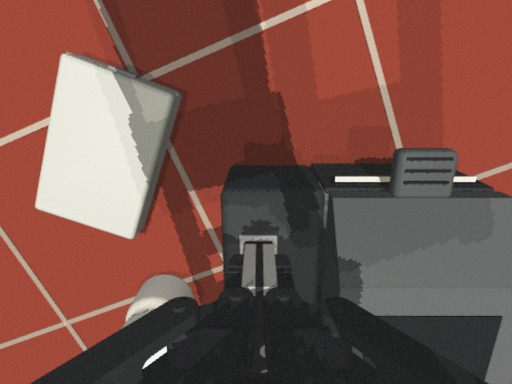

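The fingers at (260,265) sit in line with the slide bay, and the shoulder edge at row 190 matches the prediction. I descend in front of the slide.

Emit:
carry_out --increments '[0,0,0.06,0,0,0,-1,0,0,0.1,0,0,0,-1,0,0,0.13,0,0,0,-1,0,0,0.15,0,0,0,-1,0,0,0.165,0,0,0,-1,0,0,0.18,0,0,0,-1,0,0,0.19,0,0,0,-1,0,0,0.2,0,0,0,-1,0,0,0.2,0,0,0,-1,0,0,0.2,0,0,0,-1]'

```text
time: 11.55
tool_pos: [494.7, -30.0, 90.1]
tcp_rot: [-179.9, 0.0, 158.2]
ft_force: [1.0, 0.2, 0.2]
finger_gap: 0.2
grip_force: 0.0
```

```bash
python3 - <<'E'
from h import *
import cv2
apply([0,0,.2,0,0,0]);p,R0=load();s=sense()
print(p,s['tool_pos'],s['ft_force'])
P=np.array([(-69,-61,98),(-69,-83,98),(-51,-72,98),(-107,-100,85),(-107,-23,85),(-89,-71,89)])
print(proj('wrist',pw(Q,P)).round(0).tolist())
cv2.imwrite("pics/w4.png",cv2.resize(viewer.snapshot('wrist')[150:330,140:380,::-1],None,fx=3,fy=3))
E
```

```text
[494.60181862 -30.01220217  89.86739167] [494.72322138 -30.02189341  90.07556761] [0.96377467 0.24601937 0.15939833]
[[278.0, 325.0], [233.0, 325.0], [255.0, 354.0], [198.0, 242.0], [356.0, 242.0], [257.0, 279.0]]
```

View pics/w4.png

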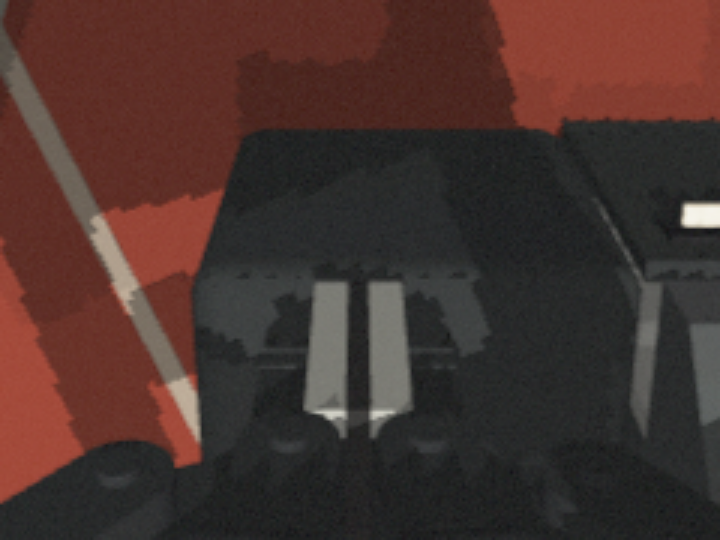

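The fingertips rest just above the shoulder in front of the slide. Now I push rearward (tool -x).

Emit:
carry_out --increments '[-0.02,0,0,0,0,0,-1,-0.035,0,0,0,0,0,-1,-0.045,0,0,0,0,0,-1,-0.055,0,0,0,0,0,-1,-0.065,0,0,0,0,0,-1,-0.075,0,0,0,0,0,-1,-0.082,0,0,0,0,0,-1,-0.088,0,0,0,0,0,-1,-0.09,0,0,0,0,0,-1,-0.09,0,0,0,0,0,-1]'

```text
time: 12.85
tool_pos: [528.0, -43.4, 89.8]
tcp_rot: [-179.9, 0.0, 158.2]
ft_force: [-1.6, 0.7, 1.1]
finger_gap: 0.3
grip_force: 1.2
```

```bash
python3 - <<'E'
from h import *
apply([-.09,0,0,0,0,0]);p,R0=load();s=sense()
print(p,s['tool_pos'],R0.inv().apply(s['ft_force']),R0.inv().apply(s['tool_pos']-p))
E
```

```text
[528.01563806 -43.4105747   89.88423457] [528.0045058  -43.43002643  89.76978633] [ 1.77938881  0.06752461 -1.13166996] [ 0.0031466  -0.02205754  0.11447384]
```

Emit:
carry_out --increments '[-0.003,0,0,0,0,0,-1,-0.006,0,0,0,0,0,-1,-0.009,0,0,0,0,0,-1,-0.012,0,0,0,0,0,-1,-0.014,0,0,0,0,0,-1,-0.016,0,0,0,0,0,-1,-0.018,0,0,0,0,0,-1,-0.02,0,0,0,0,0,-1,-0.02,0,0,0,0,0,-1,-0.02,0,0,0,0,0,-1]'

```text
time: 14.1
tool_pos: [528.8, -43.7, 89.4]
tcp_rot: [-179.8, -0.9, 158.2]
ft_force: [-40.1, 12.4, 31.7]
finger_gap: 0.2
grip_force: 21.4
```

```bash
python3 - <<'E'
from h import *
apply([-.02,0,0,0,0,0]);p,R0=load();s=sense()
print(p,s['tool_pos'],R0.inv().apply(s['ft_force']),R0.inv().apply(s['tool_pos']-p))
E
```

```text
[535.44093127 -46.38799082  89.88797744] [528.78810354 -43.66649614  89.35063045] [ 41.83985426  -3.47807012 -31.69382376] [7.18802874 0.05061044 0.53392257]
```

It stops dead exactly where the full 16 mm of travel was predicted, so the slide is fully back. I back off and rise.

Emit:
carry_out --increments '[0.02,0,0,0,0,0,-1,0.04,0,0,0,0,0,-1,0.06,0,0,0,0,0,-1,0.06,0,-0.1,0,0,0,-1,0.06,0,-0.2,0,0,0,-1,0.06,0,-0.2,0,0,0,-1,0.06,0,-0.2,0,0,0,1,0.06,0,-0.2,0,0,0,1,0.06,0,-0.2,0,0,0,1,0.06,0,-0.2,0,0,0,1]'

```text
time: 15.35
tool_pos: [512.8, -37.3, 169.2]
tcp_rot: [-179.9, -0.0, 158.2]
ft_force: [0.2, -0.3, -0.1]
finger_gap: 72.3
grip_force: 0.0
```

```bash
python3 - <<'E'
from h import *
import cv2
apply([.06,0,-.2,0,0,0]);p,R0=load();s=sense()
print(p,s['tool_pos'],s['ft_force'],s['finger_gap'])
print(inc(*tool((-132,40.6,93),30,0,-97)).round(4))
P=np.array([(-60,-72,98),(-44,-72,98)]);print(proj('top',pw(Q,P)).round(1).tolist(),proj('wrist',pw(Q,P)).round(1).tolist())
b=cv2.resize(viewer.snapshot('wrist')[:,:,::-1],(512,384))
cv2.imwrite("pics/w5.png",b)
E
```

```text
[513.16672417 -37.35100462 169.87668025] [512.76751735 -37.2738161  169.16529181] [ 0.21704109 -0.25356699 -0.12347195] 72.25698861338482
[ 2.285e-01  2.783e-01  2.220e-02 -2.000e-04 -8.330e-02 -2.000e-04]
[[294.5, 204.3], [297.4, 197.6]] [[256.6, 233.9], [256.7, 254.2]]
```

View pics/w5.png

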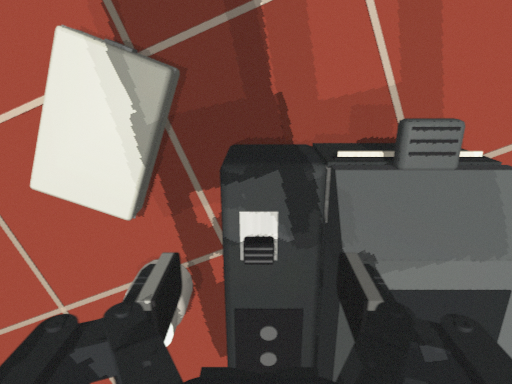

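The slide now sits at (259,250), at the rear of its white slot, so it is fully back. I return to the tab's pre-grasp pose.

Emit:
carry_out --increments '[0.228,0.278,0.022,0,-0.083,0,1,0.228,0.278,0.022,0,-0.083,0,1,0.228,0.278,0.022,0,-0.083,0,1,0.228,0.278,0.022,0,-0.083,0,1,0.228,0.278,0.022,0,-0.083,0,1,0.228,0.278,0.022,0,-0.083,0,1,0.228,0.278,0.022,0,-0.083,0,1,0.228,0.278,0.022,0,-0.083,0,1,0.228,0.278,0.022,0,-0.083,0,1,0.228,0.278,0.022,0,-0.083,0,1]'

```text
time: 16.65
tool_pos: [469.9, 99.6, 160.9]
tcp_rot: [-179.9, 29.9, 158.2]
ft_force: [-0.9, -0.3, -0.0]
finger_gap: 85.4
grip_force: 0.0
```

```bash
python3 - <<'E'
from h import *
apply([.228,.278,.022,0,-.083,0]);p,R0=load();s=sense()
print(p,s['tool_pos'],s['tcp_rot'],s['finger_gap'])
print(inc(*tool((-132,40.6,93),30,0,2)).round(4))
E
```

```text
[469.90431428  99.79150401 160.8980269 ] [469.92907001  99.57533376 160.85203405] [-179.91178855   29.89706432  158.1702435 ] 85.37452404238019
[ 1.000e-04  7.000e-04  2.475e-01 -3.000e-04 -3.000e-04 -1.000e-04]
```

Emit:
carry_out --increments '[0,0,0.06,0,0,0,1,0,0,0.11,0,0,0,1,0,0,0.15,0,0,0,1,0,0,0.18,0,0,0,1,0,0,0.21,0,0,0,1,0,0,0.23,0,0,0,1,0,0,0.242,0,0,0,1,0,0,0.248,0,0,0,1,0,0,0.248,0,0,0,1,0,0,0.248,0,0,0,1]'

```text
time: 17.9
tool_pos: [515.9, 81.4, 75.3]
tcp_rot: [-179.9, 29.9, 158.2]
ft_force: [-0.2, 0.4, -0.8]
finger_gap: 85.1
grip_force: 0.0
```

Emit:
carry_out --increments '[0,0,0,0,0,0,-1,0,0,0,0,0,0,-1,0,0,0,0,0,0,-1,0,0,0,0,0,0,-1,0,0,0,0,0,0,-1,0,0,0,0,0,0,-1,0,0,0,0,0,0,-1,0,0,0,0,0,0,-1,0,0,0,0,0,0,-1,0,0,0,0,0,0,-1]' --force 45

```text
time: 19.15
tool_pos: [515.4, 80.7, 75.3]
tcp_rot: [-179.8, 29.9, 158.2]
ft_force: [-10.4, -2.2, 10.9]
finger_gap: 39.3
grip_force: 43.8
```

```bash
python3 - <<'E'
from h import *
apply([0,0,.248,0,0,0]);p,R0=load();s=sense()
print(p,s['tool_pos'],s['tcp_rot'],s['joint_pos'],s['ft_force'],s['finger_gap'])
for th in np.arange(1,16.1,1.5):print(th,inc(*tool((-132,40.6,93),30,th,2)).round(4).tolist())
E
```

```text
[515.77222997  81.28591918  74.90780862] [515.35546032  80.67233712  75.2677387 ] [-179.81321708   29.88648419  158.19766443] [ 15.48769536 -16.87610374 130.68422587 -25.65248498  44.69424028
 -37.68293091] [-10.35953818  -2.20623953  10.87670377] 39.347881196326576
1.0 [-0.0042, 0.0007, -0.0091, -0.0003, 0.0025, -0.0001]
2.5 [-0.0111, 0.0007, -0.0218, -0.0003, 0.0067, -0.0001]
4.0 [-0.0182, 0.0007, -0.0343, -0.0003, 0.0109, -0.0001]
5.5 [-0.0257, 0.0007, -0.0466, -0.0003, 0.015, -0.0001]
7.0 [-0.0335, 0.0007, -0.0587, -0.0003, 0.0192, -0.0001]
8.5 [-0.0416, 0.0006, -0.0706, -0.0003, 0.0234, -0.0001]
10.0 [-0.05, 0.0006, -0.0823, -0.0003, 0.0275, -0.0001]
11.5 [-0.0588, 0.0006, -0.0937, -0.0003, 0.0317, -0.0001]
13.0 [-0.0678, 0.0006, -0.105, -0.0003, 0.0359, -0.0001]
14.5 [-0.0771, 0.0006, -0.1159, -0.0003, 0.04, -0.0001]
16.0 [-0.0867, 0.0006, -0.1267, -0.0003, 0.0442, -0.0001]
```

Gripped. I swing along the arc to about 13° and check the force.

Emit:
carry_out --increments '[-0.004,0,-0.009,0,0.0025,0,-1,-0.011,0,-0.022,0,0.0067,0,-1,-0.018,0,-0.034,0,0.0109,0,-1,-0.026,0,-0.047,0,0.015,0,-1,-0.0335,0,-0.059,0,0.0192,0,-1,-0.042,0,-0.071,0,0.0234,0,-1,-0.05,0,-0.082,0,0.0275,0,-1,-0.059,0,-0.094,0,0.0317,0,-1,-0.068,0,-0.105,0,0.0359,0,-1,-0.068,0,-0.105,0,0.0359,0,-1]'

```text
time: 20.4
tool_pos: [517.8, 79.7, 124.8]
tcp_rot: [-179.8, 16.9, 158.2]
ft_force: [-0.8, -4.3, -1.8]
finger_gap: 39.3
grip_force: 47.1
```

```bash
python3 - <<'E'
from h import *
apply([-.068,0,-.105,0,.0359,0]);p,R0=load();s=sense()
print(p,s['tool_pos'],s['tcp_rot'],s['joint_pos'],s['ft_force'],s['finger_gap'])
for th in np.arange(15,36,2.5):print(th,inc(*tool((-132,40.6,93),30,th,2)).round(4).tolist())
E
```

```text
[518.24269386  80.36114286 124.87661486] [517.76765451  79.68372654 124.75757769] [-179.83936891   16.85322365  158.16476581] [  9.21073868 -13.24041473 118.32536427 -10.02035655  60.82315212
 -55.11828096] [-0.79432165 -4.29135162 -1.79549669] 39.345115468755886
15.0 [-0.0087, 0.0006, -0.0169, -0.0002, 0.0055, -0.0002]
17.5 [-0.0206, 0.0006, -0.0377, -0.0002, 0.0125, -0.0002]
20.0 [-0.0335, 0.0005, -0.058, -0.0002, 0.0194, -0.0002]
22.5 [-0.0472, 0.0005, -0.0777, -0.0002, 0.0263, -0.0002]
25.0 [-0.0618, 0.0005, -0.0968, -0.0002, 0.0333, -0.0002]
27.5 [-0.0772, 0.0005, -0.1152, -0.0002, 0.0402, -0.0002]
30.0 [-0.0933, 0.0005, -0.1329, -0.0002, 0.0472, -0.0002]
32.5 [-0.1103, 0.0005, -0.1499, -0.0002, 0.0541, -0.0002]
35.0 [-0.1279, 0.0005, -0.1662, -0.0002, 0.0611, -0.0002]
```

Free now: only 2 N vertical at 13°. I continue up.

Emit:
carry_out --increments '[-0.009,0,-0.017,0,0.0055,0,-1,-0.0206,0,-0.0377,0,0.0125,0,-1,-0.0335,0,-0.058,0,0.0194,0,-1,-0.0472,0,-0.0777,0,0.0263,0,-1,-0.0618,0,-0.0968,0,0.0333,0,-1,-0.0772,0,-0.1152,0,0.0402,0,-1,-0.0933,0,-0.1329,0,0.0472,0,-1,-0.1103,0,-0.1499,0,0.0541,0,-1,-0.1279,0,-0.1662,0,0.0611,0,-1,-0.1279,0,-0.1662,0,0.0611,0,-1]'

```text
time: 21.65
tool_pos: [545.4, 68.6, 203.8]
tcp_rot: [-179.9, -5.2, 158.1]
ft_force: [-6.7, -3.7, 0.2]
finger_gap: 39.1
grip_force: 48.9
```

```bash
python3 - <<'E'
from h import *
apply([-.1279,0,-.1662,0,.0611,0]);p,R0=load();s=sense()
print(p,s['tool_pos'],s['tcp_rot'],s['joint_pos'],s['ft_force'],s['finger_gap'])
for th in np.arange(37,56,2):print(th,inc(*tool((-132,40.6,93),30,th,2)).round(4).tolist())
E
```

```text
[545.66963771  69.46685102 203.40058035] [545.42007384  68.63621337 203.76747185] [-179.85254119   -5.17429145  158.13146723] [  0.6014968    5.10499625  90.84735356   1.83932009  88.88776889
 -67.65006666] [-6.65219084 -3.72616947  0.1909969 ] 39.06158562938818
37 [-0.0089, 0.0005, -0.017, -0.0002, 0.0055, -0.0002]
39 [-0.0184, 0.0005, -0.0337, -0.0002, 0.0111, -0.0002]
41 [-0.0285, 0.0005, -0.05, -0.0002, 0.0166, -0.0003]
43 [-0.0391, 0.0005, -0.066, -0.0002, 0.0222, -0.0003]
45 [-0.0503, 0.0005, -0.0816, -0.0002, 0.0277, -0.0003]
47 [-0.062, 0.0005, -0.0969, -0.0001, 0.0333, -0.0003]
49 [-0.0743, 0.0005, -0.1116, -0.0001, 0.0389, -0.0003]
51 [-0.087, 0.0005, -0.126, -0.0001, 0.0444, -0.0003]
53 [-0.1003, 0.0005, -0.1399, -0.0001, 0.05, -0.0003]
55 [-0.114, 0.0005, -0.1533, -0.0001, 0.0555, -0.0003]
```

Emit:
carry_out --increments '[-0.0089,0,-0.017,0,0.0055,0,-1,-0.0184,0,-0.0337,0,0.0111,0,-1,-0.0285,0,-0.05,0,0.0166,0,-1,-0.0391,0,-0.066,0,0.0222,0,-1,-0.0503,0,-0.0816,0,0.0277,0,-1,-0.062,0,-0.0969,0,0.0333,0,-1,-0.0743,0,-0.1116,0,0.0389,0,-1,-0.087,0,-0.126,0,0.0444,0,-1,-0.1003,0,-0.1399,0,0.05,0,-1,-0.1003,0,-0.1399,0,0.05,0,-1]'

```text
time: 22.9
tool_pos: [587.1, 52.0, 256.0]
tcp_rot: [-179.9, -23.1, 158.1]
ft_force: [-6.4, -6.3, 3.9]
finger_gap: 39.0
grip_force: 49.0
```

```bash
python3 - <<'E'
from h import *
import cv2
apply([-.1003,0,-.1399,0,.05,0]);p,R0=load();s=sense()
print(p,s['tool_pos'],s['tcp_rot'],s['qd'],s['ft_force'],s['finger_gap'],s['grip_force'])
a=viewer.snapshot('scene')[:,:,::-1];cv2.imwrite("pics/s2.png",cv2.resize(a[90:300,120:400],None,fx=2.5,fy=2.5))
E
```

```text
[587.32758346  52.83152839 255.64058031] [587.1032507   51.97704441 256.0132704 ] [-179.86269511  -23.14176358  158.10241697] [ 0.37724846 -1.31380201  1.4465994  -0.63973876 -1.2188455  -0.02822712] [-6.37573267 -6.30220637  3.88648711] 38.98589603426011 49.03397977352142
```

View pics/s2.png

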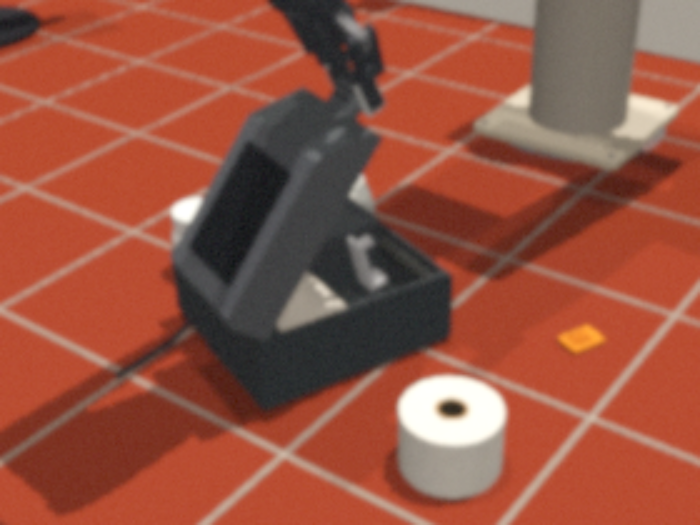

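The cover stands open at about 53°, with the gripper holding the tab at (360,100). The roll (450,440) and the cassette (582,340) are where they were.

```bash
python3 -c "
from bench import order
print(order.hand_in())"
```

```text
the job is handed in; nothing more can be done
None
```

The tug showed the cover was caught, so I pushed the release slide fully back, took the tab again, and handed the job in still holding the cover up at about 53°; nothing else on the bench was touched.

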